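Ampoule stand out of the drawer, hole up

ROBOT

A 6-joint arm with a two-finger parallel gripper is mounted at the origin on the work surface. World frame = base frame: x ahead of the robot, y to its left, z up, the work surface at z = 0. Lengths are in m, angles in rad, forces in N, time in s.
With the tool pointing down it reaches from about 0.35 to 0.775 m from the base axis. Payload 7.3 kg.
Tool frame: the origin (TCP) lies at the very end of the fingers, on their centre line; the grasp point (between the pads) lies 19 mm behind it (robot.pinch_z is the distance from the TCP to the grasp point, in m); z points along the fingers, y is the line along which they close (so a half turn about z gives the same grasp; the last joint's range is limited). The gripper opens to 92 mm and grips with 3 to 60 N. Pads are 19 mm wide; open, the fingers measure 130 mm over their backs; the gripper's body (75 mm by 190 mm) begins 47 mm behind the grasp point.
Start: joints at [-1.365, 0.342, 1.524, -0, 1.275, -0.146], TCP at [0.181, -0.493, 0.227] pointing down, gripper open.
Joint ranges: [-2.53, 2.53], [-0.77, 2.02], [0.04, 2.7], [-1, 4.14], [0.28, 2.66], [-3.11, 3.11]. Speed limits (rad/s): [2.57, 2.57, 3.14, 3.14, 3.14, 3.14].

INTERFACE

Orientations are given as [roll, pitch, yaw] about the fixed x, y, z axes, in that order (R = Rz(yaw) Ry(pitch) Rx(roll)).
In Python, from cell import robot gives the robot as it stands.
- The arm moves only by the tool move_arm, never from a script. Its argument "motion" is a list of rows, each a list of 6 numbers: the shift along the tool's x, y, z in units of 0.1 m (1.0 is 0.1 m), then the turn, a rotation vector about the tool's x, y, z in units of pi rad (1.0 is pi rad). In form: [[dx, dy, dz, rx, ry, rz], ...]. A call has 1 to 12 rows; each row is the pose to reach, as a shift and turn from the pose commanded when the call began, along the tool's axes at that moment, turning the shorter way round; what a row does not reach only later rows make up. A row lasts 1/8 s, in which the tool goes at most 62.5 mm and 10.7 degrees, less where a joint would pass 70% of its speed; a pose out of reach is approached as far as the arm can. A call with a number of a shift or a turn outside -1 to 1 is refused whole. A call with a gripper value outside its range is refused whole. "fingers" is the opening, from -1 (shut) to 1 (fully open), set as the call begins (left out, the last holds). The fingers move at their own pace and stop on an object; "newtons" is the grip in N (left out, the last holds). Time passes only in rows, so rows that repeat a pose let the fingers close. It gives the time, the measured TCP pose, the force, the opening and the grip force at its end, in the units of the state.
- robot.observe(): the state, without advancing time (a new reading comes with each control period).
- robot.read_camera(name): name is "scene" or "side" or "wrist"; returns a dict with "image" (420x560x3 uint8, red, green, blue), "range_z" (420x560 float32, m along the optical axis (not along the pixel's ray), 0 where there is no reading), "vfov" (degrees; the focal length in pixels is half the picture's height over the tangent of half this angle, whatever the lens; pixels are square), "cx", "cy" (the principal point, pixels), "extrinsics" (4x4, takes a point from camera to world coordinates); the wrist camera has in their place "hand_eye" (4x4, takes a point from camera to tool coordinates, whose origin is the TCP and whose axes are the flange's). Camera axes: x right, y up, looking along -z (the intrinsics and any distortion apply to the point x, -y, -z); pixel columns grow to the right and rows downward; lengths in m; the calibration is good to about 2 mm. The wrist camera is an equidistant fisheye: a pixel r from the principal point sees the ray r / f radians off the axis. A picture is of the moment at which its call begins: read the wrist's pose just before it.
- robot.hand_in(): hands the job in; it is judged then, once.
The state is a dict: "time": time; "qpos": joint angles; "qvel": joint speeds; "joint_efforts": joint torques, N m; "tool_pos": TCP position; "tool_rot": TCP orientation; "contact_force": force on the tool from outside, world axes, zero at the start; "torque": the same for the moment, N m; "opening": finger opening in m; "grip_force": force on a finger pad.
Only numpy, scipy, OpenCV 4.12 (cv2) and the standard library are available. Lean on these libraries where they do the work, as an engineer would, in place of code of your own. Each camera call takes 0.05 s, during which the arm holds its last target. There are 200 camera calls.

TASK

Pull the drawer of the little medicine cabinet fully out to its stop and leave it open. Take out the blue ampoule stand that lies in it, find which end has the blind hole, and hold it up in the gripper with the hole facing straight up, the middle of the stand at least 20 cm above the desk, ready for an ampoule to be set in it. The job finishes while the gripper is still holding it so, by the fingers alone and clear of the cabinet; leave the bottles, the flask and the carton where they are.

Things in the scene. Friction and masses are not known exactly. Their poses are not given: they have to be found in the camera images.
- cabinet_drawer0_handle (a point): middle of the drawer's steel bar handle: a level round bar 11 mm thick, 120 mm long on two posts 102 mm apart, its axis 35 mm in front of the front panel, 38 mm below the cabinet's top, 57 mm above the desk. Its x axis points level into the cabinet (the drawer slides out along -x of this frame), y runs along the bar, z up
- cabinet_drawer0 (a joint): how far the drawer is out, m: 0 shut, 0.154 at its stop; about 1 N of friction, stays where it is left. The pale front panel is 15 mm thick, its top 82 mm above the desk; the plywood drawer behind it has 6 mm walls, their tops 73 mm above the desk, is 180 mm deep by 278 mm wide inside, its floor 22 mm above the desk
- cabinet_front (a point): middle of the upper front edge of the wooden cabinet, which is fixed on the desk, 225 mm deep (x, level from front to back), 320 mm wide (y), 95 mm high
- stand_mid (a point): centre of the ampoule stand, a blue block 38 x 38 x 68 mm, 240 to 380 g, lying at any angle on the drawer floor. x axis: lengthwise, level at the start; z up then. One end has a blind hole 24 mm wide, 48 mm deep; the other is solid and weighted. Which end is not told: see it, or feel it: the block balances 13 mm from its centre towards the solid end, so held by its middle it pulls that side down
- pill_bottle_mid (a point): centre of a white pill bottle, 54 mm across, 95 mm high, upright on the desk to the left of the cabinet; leave it alone
- syrup_bottle_mid (a point): centre of a white bottle with blue cap, 52 mm across, 90 mm high, upright on the desk to the left of the cabinet; leave it alone
- flask_mid (a point): centre of a plum-coloured steel flask, 68 mm across, 194 mm high, upright on the desk to the left of the cabinet; leave it alone
- carton_mid (a point): centre of a white medicine carton with coloured bands, 60 by 130 by 28 mm high, lying on the cabinet's top near its back; leave it alone

How it is judged:
By the outcome, as a careful person would: the job done as asked, in the order asked, and still so for the second after the job is handed in, while the arm keeps its last pose, push and grip.
It also fails if it takes over 54 s, if anything falls off the work surface, if the arm or the gripper's body presses on something with over 40 N, if the wrist force passes 120 N, or if a joint passes its speed limit or range.

## Working session

There is one attempt and no reset: what is moved stays moved. The work goes in short steps, Python scripts to look and compute and a tool call to move; the robot and the scene stay as the last step left them, time stands still between calls to the robot, and variables do not carry over. Pictures are saved under pics/ and viewed, at most 10 in all, crops included, and the job is handed in when it is done.

Besides the shell and the picture viewer there is one more tool, called after "Request:" as a command line: name --pt "numbers of a row" for each row, then --argument value for the rest. move_arm: Moves the arm, as the interface text tells. Shifts and turns lie within -1 to 1; 1 stands for 0.1 m of shift or pi rad of turn. Its arguments: {"type":"object","properties":{"motion":{"type":"array"},"fingers":{"type":"number"},"newtons":{"type":"number"}},"required":["motion"]}

```bash
mkdir -p pics; ls
python3 - <<'E'
from cell import robot
import cv2,numpy as np
s=robot.observe();print(s)
ims=[]
for n in("scene","side"):
    c=robot.read_camera(n);np.savez(f"pics/{n}0.npz",**c)
    print(n,c["vfov"],c["cx"],c["cy"],c["extrinsics"].round(3).tolist(),[k for k in c])
    cv2.imwrite(f"pics/{n}0.png",c["image"][:,:,::-1])
E
```

```text
pics
{'time': 0.0, 'qpos': array([-1.36497482e+00,  3.42703366e-01,  1.52504114e+00, -2.41075672e-05,
        1.27536281e+00, -1.46009916e-01]), 'qvel': array([-0.00188731,  0.00085809,  0.00047471, -0.00061016, -0.00133019,
       -0.00037398]), 'joint_efforts': array([ 1.15057514e-04, -4.31246710e+01, -2.44215059e+01,  7.18762306e-02,
        5.59891749e-02, -1.41873629e-04]), 'tool_pos': array([ 0.18084887, -0.49243243,  0.22604658]), 'tool_rot': array([-3.14009075e+00, -1.97564702e-04,  3.51838308e-01]), 'contact_force': array([ 0.37114163, -1.03625591,  0.2205844 ]), 'torque': array([ 0.0118465 ,  0.01003964, -0.04201385]), 'grip_force': 0.0, 'opening': 0.0921154657031166}
scene 42.64393159991461 276.63130469794635 211.1364078792032 [[-0.046, -0.802, 0.596, 1.295], [0.999, -0.038, 0.026, 0.206], [0.001, 0.596, 0.803, 0.987], [0.0, 0.0, 0.0, 1.0]] ['image', 'range_z', 'vfov', 'cx', 'cy', 'extrinsics']
side 45.10979217774689 285.60214077602626 208.8578485407432 [[0.802, 0.363, -0.474, 0.241], [-0.598, 0.481, -0.642, -0.37], [-0.005, 0.798, 0.603, 0.608], [0.0, 0.0, 0.0, 1.0]] ['image', 'range_z', 'vfov', 'cx', 'cy', 'extrinsics']
```

View pics/scene0.png

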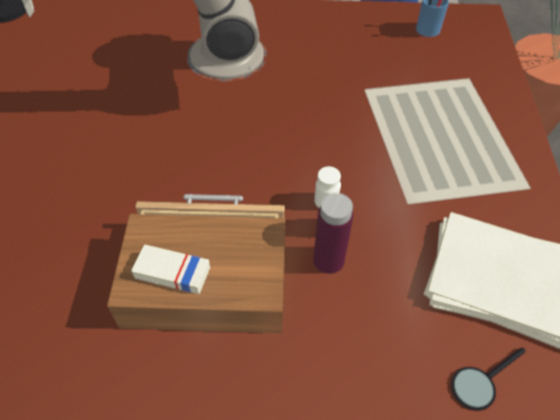

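View pics/side0.png

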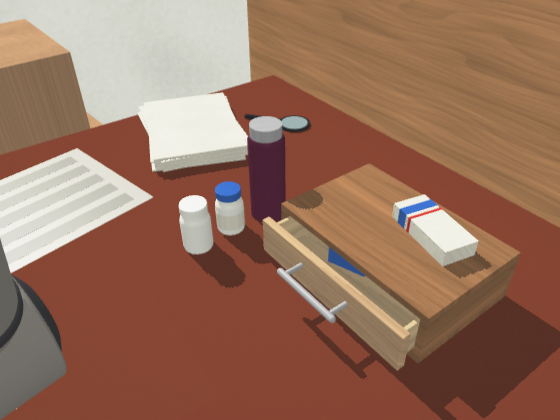

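The scene view shows the cabinet with its drawer slightly open. The handle runs from about (186,197) to (242,199) in "scene" and from (281,272) to (332,318) in "side". Some blue of the stand shows at (345,262) in "side".

```bash
cat > h.py <<'E'
import numpy as np
def ray(c,u,v):
    f=210/np.tan(np.radians(float(c["vfov"]))/2)
    d=np.array([(u-c["cx"])/f,-(v-c["cy"])/f,-1.])
    E=c["extrinsics"];return E[:3,3],E[:3,:3]@d
def onz(c,u,v,z):
    o,d=ray(c,u,v);return o+d*(z-o[2])/d[2]
def depth(c,u,v):
    o,d=ray(c,u,v);return o+d*c["range_z"][int(v),int(u)]
E
python3 - <<'E'
from h import *
np.set_printoptions(precision=4,suppress=True)
S=dict(np.load("pics/scene0.npz"));D=dict(np.load("pics/side0.npz"))
for n,c,pts in(("scene",S,[(186,197),(242,199)]),("side",D,[(281,272),(332,318)])):
    for p in pts: print(n,onz(c,*p,.057),depth(c,*p))
# front panel top corners z=.082, cabinet top z=.095
for p in [(137,204),(284,208)]: print("panel",onz(S,*p,.082),depth(S,p[0]+2*(p[0]<200)-2*(p[0]>200),p[1]+2))
for p in [(265,224),(410,325)]: print("panel side",onz(D,*p,.082))
for p in [(117,309),(285,310)]: print("cab back",onz(S,*p,.095))
for p in [(372,168),(514,254),(284,205)]: print("cab side",onz(D,*p,.095))
for p in [(330,200),(266,125),(328,172)]: print("flask etc",depth(D if p[0]==266 else S,*p), depth(S,336,205))
E
```

```text
scene [ 0.5756 -0.0252  0.057 ] [ 0.5768 -0.0248  0.0586]
scene [0.5754 0.0981 0.057 ] [0.5754 0.0981 0.0571]
side [0.5716 0.0897 0.057 ] [0.5677 0.0844 0.0635]
side [ 0.5744 -0.0275  0.057 ] [ 0.5702 -0.0318  0.0639]
panel [ 0.6185 -0.1198  0.082 ] [ 0.6221 -0.1152  0.08  ]
panel [0.6145 0.1913 0.082 ] [0.6202 0.1873 0.0824]
panel side [0.6025 0.1762 0.082 ]
panel side [ 0.6337 -0.114   0.082 ]
cab back [ 0.8682 -0.1032  0.095 ]
cab back [0.8559 0.2021 0.095 ]
cab side [0.8502 0.1795 0.095 ]
cab side [ 0.8506 -0.1212  0.095 ]
cab side [0.6488 0.1856 0.095 ]
flask etc [0.6768 0.278  0.1951] [0.6862 0.2892 0.1927]
flask etc [0.6814 0.2807 0.1964] [0.6862 0.2892 0.1927]
flask etc [0.5193 0.284  0.0925] [0.6862 0.2892 0.1927]
```

```bash
cat >> h.py <<'E'
from scipy.spatial.transform import Rotation as R
def rel(p0,r0,p1,r1):
    A=R.from_euler("xyz",r0);B=R.from_euler("xyz",r1)
    return np.r_[A.inv().apply(np.array(p1)-p0)/.1,(A.inv()*B).as_rotvec()/np.pi].round(3)
def show(p0,r0,way):
    for p,r in way:
        print("->",p,np.round(r,3),rel(np.array(p0),r0,p,r).tolist());p0,r0=p,r
E
python3 - <<'E'
from h import *
np.set_printoptions(precision=4,suppress=True)
c=dict(np.load("pics/scene0.npz"));D=dict(np.load("pics/side0.npz"))
def cloud(c):
    v,u=np.mgrid[:420,:560];f=210/np.tan(np.radians(float(c["vfov"]))/2);z=c["range_z"]
    P=np.stack([(u-c["cx"])/f*z,-(v-c["cy"])/f*z,-z],-1);return P@c["extrinsics"][:3,:3].T+c["extrinsics"][:3,3]
for n,c in(("scene",c),("side",D)):
    P=cloud(c);g=c["range_z"]>0
    m=g&(abs(P[...,0]-.574)<.012)&(abs(P[...,1]-.034)<.08)&(P[...,2]>.048)
    q=P[m];k=np.polyfit(q[:,1],q[:,0],1);print(n,m.sum(),q.min(0),q.max(0),"yaw",-np.arctan(k[0]),"x at .034",np.polyval(k,.034))
    m=g&(abs(P[...,2]-.095)<.004)&(P[...,0]>.55)&(P[...,0]<.95)&(abs(P[...,1]-.03)<.22)
    q=P[m];print("top",q.min(0),q.max(0))
    import cv2;print(cv2.minAreaRect(q[:,:2].astype(np.float32)))
s0=[.1808,-.4924,.226];r0=[-3.14,0,.352];h=[np.pi,0,np.pi/2]
way=[]
for i in range(1,9):
    t=i/8;way.append(([.1808+t*(.574-.1808),-.4924+t*(.034+.4924),.226+t*(.13-.226)],[np.pi,0,.352+min(1,t)*1.2188]))
show(s0,r0,way)
E
```

```text
scene 302 [ 0.5678 -0.032   0.0502] [0.5855 0.0981 0.0649] yaw 0.007934945942188883 x at .034 0.5765012351545155
top [ 0.6474 -0.1263  0.091 ] [0.8647 0.196  0.099 ]
((0.7561039924621582, 0.034672811627388), (0.21304482221603394, 0.32083430886268616), 0.7894153594970703)
side 621 [ 0.5647 -0.034   0.0551] [0.5857 0.0956 0.0668] yaw 0.00845764072594181 x at .034 0.5707890733795957
top [ 0.6459 -0.128   0.091 ] [0.862  0.1969 0.099 ]
((0.754188597202301, 0.034535765647888184), (0.21443046629428864, 0.32307112216949463), 0.5840402841567993)
-> [0.22995, -0.4266, 0.214] [3.142 0.    0.504] [0.688, -0.448, 0.121, -0.001, -0.0, -0.048]
-> [0.2791, -0.3608, 0.202] [3.142 0.    0.657] [0.748, -0.339, 0.12, -0.0, 0.0, -0.048]
-> [0.32825, -0.29500000000000004, 0.19] [3.142 0.    0.809] [0.791, -0.221, 0.12, -0.0, 0.0, -0.048]
-> [0.37739999999999996, -0.22920000000000001, 0.178] [3.142 0.    0.961] [0.815, -0.098, 0.12, 0.0, 0.0, -0.048]
-> [0.42655, -0.16340000000000005, 0.166] [3.142 0.    1.114] [0.821, 0.026, 0.12, 0.0, 0.0, -0.048]
-> [0.4757, -0.09760000000000002, 0.154] [3.142 0.    1.266] [0.807, 0.151, 0.12, 0.0, 0.0, -0.048]
-> [0.5248499999999999, -0.031799999999999995, 0.14200000000000002] [3.142 0.    1.418] [0.775, 0.271, 0.12, 0.0, 0.0, -0.048]
-> [0.574, 0.033999999999999975, 0.13] [3.142 0.    1.571] [0.725, 0.386, 0.12, -0.0, 0.0, -0.048]
```

Request:
move_arm --pt "0.34 -0.22 0.06 0 0 -0.024" --pt "0.69 -0.45 0.12 0 0 -0.048" --fingers -0.52

```text
time: 0.35
tool_pos: [0.2304, -0.426, 0.2141]
tool_rot: [-3.141, -0.0, 0.504]
contact_force: [-0.4, -0.3, -0.0]
opening: 0.0762
grip_force: 0.0
```

Request:
move_arm --pt "0.37 -0.17 0.06 0 0 -0.024" --pt "0.75 -0.34 0.12 0 0 -0.048"

```text
time: 0.6
tool_pos: [0.28, -0.3596, 0.2023]
tool_rot: [-3.141, -0.0, 0.656]
contact_force: [-0.4, -0.3, -0.5]
opening: 0.0564
grip_force: 0.0
```

Request:
move_arm --pt "0.4 -0.11 0.06 0 0 -0.024" --pt "0.79 -0.22 0.12 0 0 -0.048"

```text
time: 0.85
tool_pos: [0.3295, -0.2941, 0.1903]
tool_rot: [-3.141, -0.0, 0.807]
contact_force: [0.3, 0.0, -0.2]
opening: 0.0366
grip_force: 0.0
```

Request:
move_arm --pt "0.41 -0.05 0.06 0 0 -0.024" --pt "0.82 -0.1 0.12 0 0 -0.048"

```text
time: 1.1
tool_pos: [0.3791, -0.2282, 0.1783]
tool_rot: [-3.141, 0.0, 0.957]
contact_force: [0.7, -0.3, -0.0]
opening: 0.0225
grip_force: 0.0
```

Request:
move_arm --pt "0.41 0.01 0.06 0 0 -0.024" --pt "0.82 0.03 0.12 0 0 -0.048"

```text
time: 1.35
tool_pos: [0.4289, -0.163, 0.1663]
tool_rot: [-3.141, 0.0, 1.108]
contact_force: [0.5, -1.2, -0.7]
opening: 0.0219
grip_force: 0.0
```

Request:
move_arm --pt "0.4 0.07 0.06 0 0 -0.024" --pt "0.81 0.15 0.12 0 0 -0.048"

```text
time: 1.6
tool_pos: [0.4786, -0.0973, 0.1542]
tool_rot: [-3.141, 0.0, 1.259]
contact_force: [0.7, -0.4, -0.8]
opening: 0.0222
grip_force: 0.0
```

Request:
move_arm --pt "0.39 0.13 0.06 0 0 -0.024" --pt "0.77 0.27 0.12 0 0 -0.048"

```text
time: 1.85
tool_pos: [0.5281, -0.0324, 0.1422]
tool_rot: [-3.141, 0.0, 1.41]
contact_force: [0.1, -1.3, 0.3]
opening: 0.0224
grip_force: 0.0
```

Request:
move_arm --pt "0.36 0.19 0.06 0 0 -0.024" --pt "0.72 0.38 0.12 0 0 -0.048" --pt "0.72 0.38 0.12 0 0 -0.048"

```text
time: 2.22
tool_pos: [0.5772, 0.0333, 0.1295]
tool_rot: [-3.14, -0.0, 1.562]
contact_force: [-0.2, -0.1, 0.1]
opening: 0.0221
grip_force: 0.0
```

```bash
cat >> h.py <<'E'
def wrist_cloud(c,s):
    v,u=np.mgrid[:420,:560];f=210/np.tan(np.radians(float(c["vfov"]))/2)
    x=u-c["cx"];y=v-c["cy"];r=np.hypot(x,y)+1e-9;t=np.tan(np.minimum(r/f,1.5))
    d=np.stack([x/r*t,-y/r*t,-np.ones_like(r)],-1)
    T=np.eye(4);T[:3,:3]=R.from_euler("xyz",s["tool_rot"]).as_matrix();T[:3,3]=s["tool_pos"];E=T@c["hand_eye"]
    z=c["range_z"][...,None]
    return E[:3,3],d@E[:3,:3].T,(d*z)@E[:3,:3].T+E[:3,3]
E
python3 - <<'E'
from h import *; import cv2
from cell import robot
np.set_printoptions(precision=4,suppress=True)
s=robot.observe();c=robot.read_camera("wrist")
cv2.imwrite("pics/w1.png",c["image"][:,:,::-1]);print(c["vfov"],c["hand_eye"])
o,d,P=wrist_cloud(c,s);g=c["range_z"]>0
m=g&(abs(P[...,0]-.574)<.02)&(abs(P[...,1]-.034)<.075)&(P[...,2]>.048)&(P[...,2]<.07)
q=P[m];print(m.sum(),q.min(0),q.max(0),q.mean(0),np.polyfit(q[:,1],q[:,0],1))
top=q[q[:,2]>np.percentile(q[:,2],70)];print(top.mean(0))
E
```

```text
65.70646984690485 [[-0.0002  0.9517  0.307   0.0837]
 [ 1.      0.0001  0.0001  0.0002]
 [ 0.      0.307  -0.9517 -0.1568]
 [ 0.      0.      0.      1.    ]]
2729 [ 0.567  -0.0317  0.0543] [0.594  0.0974 0.0634] [0.5751 0.0395 0.06  ] [-0.0031  0.5752]
[0.5733 0.034  0.0615]
```

View pics/w1.png

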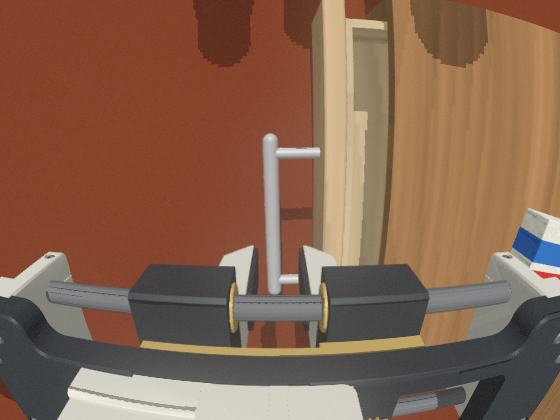

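The wrist view shows the bar at column ~272, between the open fingers (columns 250–305), with the panel's front edge at column ~318.

Request:
move_arm --pt "0 -0.037 0.4 0 0 0" --pt "0 -0.037 0.65 0 0 0" --pt "0 -0.037 0.87 0 0 0" --pt "0 -0.037 0.87 0 0 0"

```text
time: 2.78
tool_pos: [0.5713, 0.0302, 0.0424]
tool_rot: [-3.138, 0.0, 1.556]
contact_force: [-0.9, 1.2, -0.1]
opening: 0.0217
grip_force: 0.0
```

Request:
move_arm --pt "0 0 0 0 0 0" --pt "0 0 0 0 0 0" --pt "0 0 0 0 0 0" --pt "0 0 0 0 0 0" --fingers -1 --newtons 25

```text
time: 3.28
tool_pos: [0.5738, 0.0307, 0.0448]
tool_rot: [3.139, 0.001, 1.558]
contact_force: [-0.9, -3.7, 5.7]
opening: 0.0099
grip_force: 25.0
```

Request:
move_arm --pt "0 -0.2 0 0 0 0" --pt "0 -0.5 0 0 0 0" --pt "0 -0.8 0 0 0 0" --pt "0 -1 0 0 0 0" --pt "0 -1 0 0 0 0"

```text
time: 3.9
tool_pos: [0.473, 0.0297, 0.0448]
tool_rot: [3.14, 0.004, 1.559]
contact_force: [-0.3, -18.4, 3.3]
opening: 0.0101
grip_force: 25.0
```

Request:
move_arm --pt "0 -0.1 0 0 0 0" --pt "0 -0.2 0 0 0 0" --pt "0 -0.24 0 0 0 0" --pt "0 -0.24 0 0 0 0"

```text
time: 4.4
tool_pos: [0.4507, 0.0295, 0.0448]
tool_rot: [3.138, 0.005, 1.56]
contact_force: [-0.4, -22.9, 4.7]
opening: 0.0101
grip_force: 25.0
```

Request:
move_arm --pt "0 -0.05 0 0 0 0" --pt "0 -0.1 0 0 0 0" --pt "0 -0.1 0 0 0 0"

```text
time: 4.78
tool_pos: [0.4462, 0.0294, 0.045]
tool_rot: [3.126, 0.005, 1.559]
contact_force: [15.3, -21.0, -12.5]
opening: 0.0101
grip_force: 25.0
```

Request:
move_arm --pt "0 -0.04 0 0 0 0" --pt "0 -0.06 0 0 0 0" --pt "0 -0.06 0 0 0 0"

```text
time: 5.15
tool_pos: [0.4461, 0.0294, 0.0452]
tool_rot: [3.115, 0.005, 1.558]
contact_force: [34.2, -17.8, -32.6]
opening: 0.0102
grip_force: 24.9
```

The drawer is at its stop: the pull force rises and the handle no longer moves. Next I ease off, release and lift.

Request:
move_arm --pt "0 0.07 0 0 0 0" --pt "0 0.11 0 0 0 0" --pt "0 0.11 0 0 0 0"

```text
time: 5.52
tool_pos: [0.4469, 0.0295, 0.0448]
tool_rot: [3.136, 0.005, 1.56]
contact_force: [1.0, -23.1, 4.1]
opening: 0.0104
grip_force: 24.9
```

Request:
move_arm --pt "0 0 0 0 0 0" --pt "0 0 0 0 0 0" --pt "0 0 0 0 0 0" --fingers -0.56

```text
time: 5.9
tool_pos: [0.444, 0.0332, 0.0437]
tool_rot: [-3.141, -0.0, 1.558]
contact_force: [-0.6, -1.0, 0.7]
opening: 0.0203
grip_force: 0.0
```

Request:
move_arm --pt "0 0 -0.2 0 0 0" --pt "0 0 -0.6 0 0 0" --pt "0 0 -1 0 0 0"

```text
time: 6.28
tool_pos: [0.4437, 0.0333, 0.1446]
tool_rot: [-3.141, -0.0, 1.559]
contact_force: [0.4, -0.4, -0.1]
opening: 0.0203
grip_force: 0.0
```

Request:
move_arm --pt "0 0 -0.5 0 0 0" --pt "0 0.2 -1 0 0 0" --pt "0 0.2 -1 0 0 0" --fingers 1

```text
time: 6.65
tool_pos: [0.4668, 0.0328, 0.2472]
tool_rot: [3.133, 0.0, 1.559]
contact_force: [0.7, -0.2, 0.0]
opening: 0.0461
grip_force: 0.0
```

Run:
```python
from h import *; import cv2
from cell import robot
np.set_printoptions(precision=4,suppress=True)
s=robot.observe();print(s["tool_pos"],s["tool_rot"],s["qpos"])
ims=[]
for n in("wrist","scene"):
    c=robot.read_camera(n);im=c["image"];np.savez(f"pics/{n}2.npz",**c,tp=s["tool_pos"],tr=s["tool_rot"])
    ims.append(im[:,:,::-1])
cv2.imwrite("pics/w2.png",cv2.resize(np.hstack(ims),(800,300)))
c=dict(np.load("pics/wrist2.npz"));o,d,P=wrist_cloud(c,s)
im=cv2.cvtColor(c["image"],cv2.COLOR_RGB2HSV)
m=((im[...,0]>95)&(im[...,0]<130)&(im[...,1]>110)&(c["range_z"]>0)&(P[...,2]<.075)&(P[...,2]>.02))
print(m.sum());q=P[m]
if m.sum()>50:
    print(q.min(0),q.max(0));top=q[(q[:,2]>.052)];print(cv2.minAreaRect(top[:,:2].astype(np.float32)),cv2.minAreaRect(q[:,:2].astype(np.float32)))
```

```text
[0.4668 0.0328 0.2472] [3.1331 0.0005 1.5588] [-0.094   0.2151  1.6429  0.0002  1.2751 -0.082 ]
2065
[0.5456 0.028  0.0224] [0.6022 0.1029 0.0615]
((0.5740936994552612, 0.06535251438617706), (0.03807646408677101, 0.06816426664590836), 19.926740646362305) ((0.5740653872489929, 0.06543073058128357), (0.03807646408677101, 0.06833064556121826), 19.926740646362305)
```

View pics/w2.png

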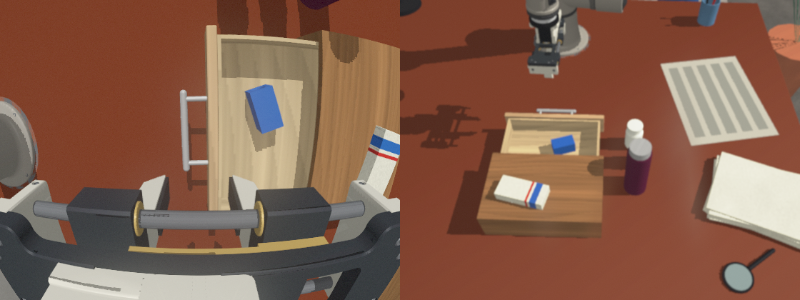

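The wrist view shows the stand at (265,108) in the composite, lying in the open drawer, and its measured size and height agree with the given ones. The end that faces -y should be visible from the side camera.

Run:
```python
from h import *; import cv2
from cell import robot
c=robot.read_camera("side");np.savez("pics/side2.npz",**c)
E=np.linalg.inv(c["extrinsics"]);p=E[:3,:3]@[.574,.065,.041]+E[:3,3];f=210/np.tan(np.radians(c["vfov"])/2)
u,v=int(c["cx"]+f*p[0]/-p[2]),int(c["cy"]-f*p[1]/-p[2]);print(u,v)
a=c["image"][v-60:v+60,u-80:u+80,::-1];w=cv2.imread("pics/w2.png")[60:160,220:320]
b=np.load("pics/wrist2.npz")["image"][95:215,310:430,::-1]
cv2.imwrite("pics/s2.png",np.hstack([cv2.resize(a,(448,336)),cv2.resize(b,(336,336))]))
```

```text
291 287
```

View pics/s2.png

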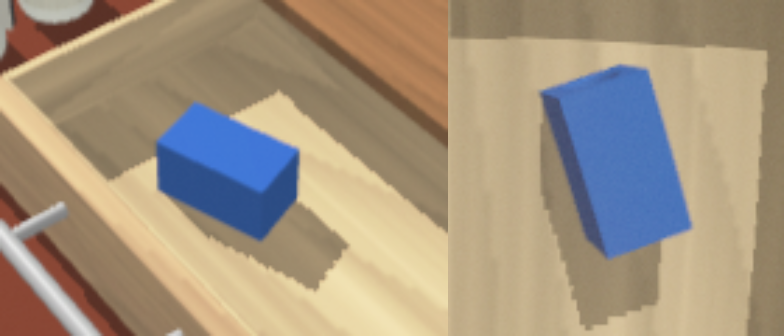

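The side crop shows a plain, solid end facing -y (at 285,190). The wrist crop shows a hole rim on the +y end (at 605,75). So the hole end points along (-0.34, 0.94).

Run:
```python
from h import *
from cell import robot
s=robot.observe();f=[np.pi,0,1.9187]
show(s["tool_pos"],s["tool_rot"],[([.525,.045,.19],[np.pi,0,1.739]),([.5775,.056,.12],f),([.5775,.056,.038],f)])
```

```text
-> [0.525, 0.045, 0.19] [3.142 0.    1.739] [0.128, 0.619, 0.523, -0.001, -0.0, -0.057]
-> [0.5775, 0.056, 0.12] [3.142 0.    1.919] [0.021, 0.536, 0.7, 0.0, 0.0, -0.057]
-> [0.5775, 0.056, 0.038] [3.142 0.    1.919] [0.0, -0.0, 0.82, 0.0, 0.0, 0.0]
```

Request:
move_arm --pt "0.06 0.31 0.26 0 0 -0.028" --pt "0.13 0.62 0.52 0 0 -0.057" --pt "0.13 0.62 0.52 0 0 -0.057" --fingers 0.36

```text
time: 7.18
tool_pos: [0.525, 0.0453, 0.1875]
tool_rot: [-3.134, -0.002, 1.738]
contact_force: [-0.1, 0.4, 0.3]
opening: 0.0625
grip_force: 0.0
```

Request:
move_arm --pt "0.01 0.27 0.35 0 0 -0.028" --pt "0.02 0.54 0.7 0 0 -0.057" --pt "0.02 0.54 0.7 0 0 -0.057" --pt "0.02 0.54 0.7 0 0 -0.057"

```text
time: 7.68
tool_pos: [0.5783, 0.0557, 0.1224]
tool_rot: [-3.141, -0.0, 1.915]
contact_force: [0.3, -0.6, 0.7]
opening: 0.0627
grip_force: 0.0
```

Run:
```python
from h import *; import cv2
from cell import robot
s=robot.observe();c=robot.read_camera("wrist");o,d,P=wrist_cloud(c,s)
im=cv2.cvtColor(c["image"],cv2.COLOR_RGB2HSV)
m=((im[...,0]>95)&(im[...,0]<130)&(im[...,1]>110)&(c["range_z"]>0)&(P[...,2]<.075)&(P[...,2]>.02)&(abs(P[...,0]-.574)<.06)&(abs(P[...,1]-.065)<.07))
q=P[m];print(m.sum(),q.min(0),q.max(0),cv2.minAreaRect(q[:,:2].astype(np.float32)))
show(s["tool_pos"],s["tool_rot"],[([.5775,.056,.038],[np.pi,0,1.9187])])
```

```text
5027 [0.54582521 0.0278553  0.02062796] [0.60281077 0.10334515 0.06107299] ((0.5747854709625244, 0.06548447906970978), (0.03736231476068497, 0.06862839311361313), 19.84004783630371)
-> [0.5775, 0.056, 0.038] [3.142 0.    1.919] [0.006, -0.006, 0.844, -0.0, -0.0, -0.001]
```

The second measurement agrees with the first, so I descend and grip.

Request:
move_arm --pt "0 0 0.4 0 0 0" --pt "0 0 0.65 0 0 0" --pt "0 0 0.85 0 0 0" --pt "0 0 0.85 0 0 0"

```text
time: 8.22
tool_pos: [0.5783, 0.0556, 0.0371]
tool_rot: [-3.141, -0.0, 1.915]
contact_force: [0.5, 0.2, 0.7]
opening: 0.0624
grip_force: 0.0
```

Request:
move_arm --pt "0 0 0 0 0 0" --pt "0 0 0 0 0 0" --pt "0 0 0 0 0 0" --pt "0 0 0 0 0 0" --pt "0 0 0 0 0 0" --fingers -1 --newtons 50

```text
time: 8.85
tool_pos: [0.5797, 0.0556, 0.0376]
tool_rot: [3.14, 0.001, 1.916]
contact_force: [-0.4, -1.1, 6.2]
opening: 0.0373
grip_force: 50.0
```

Request:
move_arm --pt "0 0 -0.15 0 0 0" --pt "0 0 -0.5 0 0 0" --pt "0 0 -1 0 0 0"

```text
time: 9.22
tool_pos: [0.578, 0.0559, 0.1367]
tool_rot: [-3.138, -0.002, 1.916]
contact_force: [1.1, -0.0, -2.5]
opening: 0.0378
grip_force: 50.0
```

Request:
move_arm --pt "0 0 -0.5 0 0 0" --pt "0 0 -1 0 0 0"

```text
time: 9.48
tool_pos: [0.5786, 0.0559, 0.2386]
tool_rot: [-3.141, -0.0, 1.916]
contact_force: [0.6, 0.5, -3.6]
opening: 0.0379
grip_force: 50.0
```

Request:
move_arm --pt "0 0 -0.5 0 0 0" --pt "0 0 -1 0 0 0" --pt "0 0 -1 0 0 0"

```text
time: 9.85
tool_pos: [0.5802, 0.0559, 0.3416]
tool_rot: [3.133, 0.003, 1.916]
contact_force: [0.8, 0.6, -3.5]
opening: 0.0375
grip_force: 50.0
```

Request:
move_arm --pt "0 0 0 0 0.04 0" --pt "0 0 0 0 0.09 0" --pt "0 0 0 0 0.14 0" --pt "0 0 0 0 0.14 0"

```text
time: 10.35
tool_pos: [0.5792, 0.0535, 0.3334]
tool_rot: [-3.135, -0.441, 1.91]
contact_force: [-0.7, -0.5, -3.1]
opening: 0.0376
grip_force: 50.0
```

```bash
python3 -c "
from cell import robot
s=robot.observe();print(s['qpos'].round(3),s['tool_pos'],s['tool_rot'],s['opening'])"
```

```text
[-0.239  0.508  1.057  0.374  1.817 -0.531] [0.5791588  0.05348803 0.33340997] [-3.13531271 -0.44137092  1.90951632] 0.03757911116791777
```

Request:
move_arm --pt "0 0 0 0 0.05 0" --pt "0 0 0 0 0.1 0" --pt "0 0 0 0 0.15 0" --pt "0 0 0 0 0.2 0" --pt "0 0 0 0 0.25 0" --pt "0 0 0 0 0.3 0" --pt "0 0 0 0 0.34 0" --pt "0 0 0 0 0.36 0" --pt "0 0 0 0 0.36 0" --pt "0 0 0 0 0.36 0"

```text
time: 11.6
tool_pos: [0.5791, 0.0568, 0.337]
tool_rot: [3.126, -1.567, 1.933]
contact_force: [-0.3, 0.2, -3.2]
opening: 0.0377
grip_force: 50.0
```

Run:
```python
from h import *; import cv2
from cell import robot
s=robot.observe();M=R.from_euler("xyz",s["tool_rot"]).as_matrix()
print(s['qpos'].round(3),s['qvel'].round(3),s['tool_pos'],s['opening']);print(M.round(3))
t=M.T@[0,0,1];print("up in tool",t,"fix rotvec/pi",np.cross([1,0,0],t)/np.pi)
for n in("side","scene","wrist"):
    c=robot.read_camera(n);np.savez(f"pics/{n}3.npz",**c);cv2.imwrite(f"pics/{n}3.png",c["image"][:,:,::-1])
a=[cv2.imread(f"pics/{n}3.png") for n in("side","scene")];cv2.imwrite("pics/c3.png",cv2.resize(np.hstack(a),(800,300)))
```

```text
[-0.444  0.903  1.09   1.174  2.274 -0.572] [-0.008 -0.01  -0.008  0.01   0.005 -0.001] [0.57911297 0.05682295 0.33702999] 0.03766786491840707
[[-0.001  0.94  -0.34 ]
 [ 0.004  0.34   0.94 ]
 [ 1.     0.    -0.004]]
up in tool [ 9.99992353e-01  5.91883938e-05 -3.91032594e-03] fix rotvec/pi [-0.00000000e+00  1.24469540e-03  1.88402509e-05]
```

View pics/c3.png

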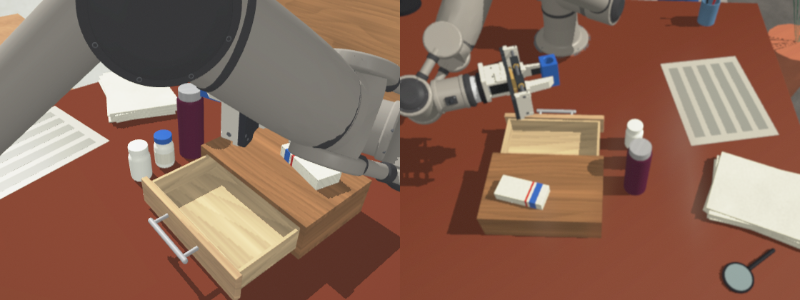

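View pics/wrist3.png

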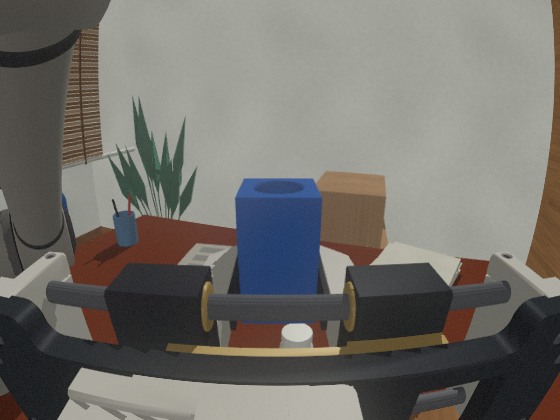

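The hole faces up: its rim shows at (279,187) in the wrist view and at (546,62) in the scene composite. The drawer is still open. I'll check the block's tilt and the drawer position by number.

Run:
```python
from h import *; import cv2
from cell import robot
s=robot.observe();c=dict(np.load("pics/wrist3.npz"));o,d,P=wrist_cloud(c,s)
im=cv2.cvtColor(c["image"],cv2.COLOR_RGB2HSV);b=(im[...,0]>100)&(im[...,0]<130)&(im[...,1]>110)&(c["range_z"]>0)
v,u=np.mgrid[:420,:560];m=b&(abs(u-279)<33)&(v>210)&(v<285);q=P[m]
n=np.linalg.svd(q-q.mean(0),full_matrices=False)[2][2];print(m.sum(),"face normal",n,"tilt deg",np.degrees(np.arcsin(n[2])))
k=b&(abs(u-279)<45)&(v>175)&(v<300);print(P[k].min(0),P[k].max(0))
from scipy.ndimage import label
for n_ in("scene",):
    c=dict(np.load(f"pics/{n_}3.npz"));v,u=np.mgrid[:420,:560];f=210/np.tan(np.radians(float(c["vfov"]))/2);z=c["range_z"]
    W=np.stack([(u-c["cx"])/f*z,-(v-c["cy"])/f*z,-z],-1)@c["extrinsics"][:3,:3].T+c["extrinsics"][:3,3]
    h=(z>0)&(abs(W[...,0]-.443)<.015)&(abs(W[...,1]-.034)<.07)&(abs(W[...,2]-.058)<.009);print("handle",h.sum(),W[h].mean(0))
```

```text
4779 face normal [ 0.33910726 -0.9407406   0.00365829] tilt deg 0.20960521356367146
[0.55763473 0.02793845 0.32994085] [0.60505819 0.07557878 0.38087807]
handle 257 [0.45194837 0.03355743 0.05878776]
```

Run:
```python
from h import *
c=dict(np.load("pics/wrist2.npz"));o,d,P=wrist_cloud(c,dict(tool_pos=c["tp"],tool_rot=c["tr"]))
for lo in(.055,.059):
    m=(c["range_z"]>0)&(abs(P[...,0]-.447)<.02)&(abs(P[...,1]-.034)<.075)&(P[...,2]>lo)&(P[...,2]<.07)
    q=P[m];print(m.sum(),q.mean(0),np.percentile(q[:,0],[2,50,98]),np.percentile(q[:,2],[50,98]))
# cabinet front edge & inner back face of panel
m=(c["range_z"]>0)&(abs(P[...,2]-.095)<.003)&(abs(P[...,1]-.06)<.05)&(P[...,0]<.7);print("cab front x",P[m][:,0].min())
for n in("scene0","scene2","scene3"):
    c=dict(np.load(f"pics/{n}.npz"));v,u=np.mgrid[:420,:560];f=210/np.tan(np.radians(float(c["vfov"]))/2);z=c["range_z"]
    W=np.stack([(u-c["cx"])/f*z,-(v-c["cy"])/f*z,-z],-1)@c["extrinsics"][:3,:3].T+c["extrinsics"][:3,3]
    for x0 in((.615,)if n=="scene0" else(.487,)):
        h=(z>0)&(abs(W[...,0]-x0)<.03)&(abs(W[...,1]-.034)<.1)&(abs(W[...,2]-.082)<.004);print(n,"panel top",h.sum(),np.median(W[h],0))
```

```text
1315 [0.44918587 0.034225   0.0600024 ] [0.44180306 0.44829261 0.46493522] [0.06018716 0.06240175]
1002 [0.44856862 0.03316694 0.06065231] [0.44264061 0.44778    0.46446339] [0.06065379 0.06257151]
cab front x 0.6482061784446536
scene0 panel top 564 [0.61793679 0.03865618 0.08085679]
scene2 panel top 482 [0.49231224 0.03728771 0.08083838]
scene3 panel top 434 [0.49402025 0.04126804 0.08092559]
```

```bash
python3 -c "
from cell import robot
print(robot.hand_in())"
```

```text
the job is handed in; nothing more can be done
None
```

I handed the job in with the drawer open to within about 2 mm of its stop and the blue stand held hole-up in the fingers. Its middle is about 34 cm above the desk, its tilt measured at about 0.2°, and I did not touch the bottles, flask or carton.

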